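# Set the reference cell in the clarity gauge

## Robot

A 6-joint arm with a two-finger parallel gripper is mounted at the origin on the work surface. World frame = base frame: x ahead of the robot, y to its left, z up, the work surface at z = 0. Lengths are in m, angles in rad, forces in N, time in s.
With the tool pointing down it reaches from about 0.3 to 0.775 m from the base axis. Payload 14.6 kg.
Tool frame: the origin (TCP) lies midway between the tips of the shut fingers; the grasp point (between the pads) lies 19 mm behind it (manip.grip_depth is the distance from the TCP to the grasp point, in m); x points along the fingers, z is the direction in which the jaws open and shut, and the axes are right-handed (so a half turn about x gives the same grasp; the last joint's range is limited). The gripper opens to 94 mm and grips with 3 to 60 N. Pads are 16 mm wide; open, the fingers measure 119 mm over their backs; the gripper's body (75 mm by 177 mm) begins 78 mm behind the grasp point.
Start: joints at [1.184, 0.3, 1.521, -0, 1.321, -0.067], TCP at [0.173, 0.522, 0.205] pointing down, gripper open.
Joint ranges: [-3.03, 3.03], [-0.79, 2.21], [0.23, 2.52], [-1.04, 4.18], [0, 3.07], [-2.55, 2.55]. Speed limits (rad/s): [2.22, 2.22, 2.57, 3.14, 3.14, 3.14].

## Interface

Orientations are given as a rotation vector (axis times angle).
In Python, from rig import manip gives the robot as it stands.
- The arm moves only by the tool play_rows, never from a script. Its argument "increments" is a list of rows, each a list of 4 numbers: the shift along the tool's x, y, z in mm, then the turn about the tool's x in rad. A call has 1 to 8 rows; each row is the pose to reach, as a shift and turn from the pose commanded when the call began, along the tool's axes at that moment; what a row does not reach only later rows make up. A row lasts 1/8 s, in which the tool goes at most 62.5 mm and 10.7 degrees, less where a joint would pass 70% of its speed; a pose out of reach is approached as far as the arm can. A call with a gripper value outside its range is refused whole. "claw" is the opening in per cent of the stroke, from 0 (shut) to 100 (fully open), set as the call begins (left out, the last holds). The fingers move at their own pace and stop on an object; "force" is the grip in N (left out, the last holds). Time passes only in rows, so rows that repeat a pose let the fingers close. It gives the time, the measured TCP pose, the force and the opening at its end, in the units of the state.
- manip.get_obs(): the state, without advancing time (a new reading comes with each control period).
- manip.grab_frame(name): name is "scene" or "top" or "wrist"; returns (picture, depth): 420x560x3 uint8, red, green, blue; 420x560 float32, m along the optical axis (not along the pixel's ray), 0 where there is no reading.
- manip.get_calibration(name): a dict with "K" (3x3 intrinsics, pixels), "world_from_camera" (4x4, takes a point from camera to world coordinates); the wrist camera has in their place "mount" (4x4, takes a point from camera to tool coordinates, whose origin is the TCP and whose axes are the tool frame's). Camera axes: x right, y up, looking along -z (the intrinsics and any distortion apply to the point x, -y, -z); pixel columns grow to the right and rows downward; lengths in m; the calibration is good to about 2 mm. A picture is of the moment at which its call begins: read the wrist's pose just before it. get_calibration takes no time and is no camera call.
- manip.job_done(): hands the job in, once; it reports no verdict.
The state is a dict: "time_s": time; "qpos": joint angles; "qd": joint speeds; "effort": joint torques, N m; "tool_pos": TCP position; "orientation": TCP orientation; "contact_force": force on the tool from outside, world axes, zero at the start; "wrist_torque": the same for the moment, N m; "grip_width": finger opening in m.
Only numpy, scipy, OpenCV 4.12 (cv2) and the standard library are available. Lean on these libraries where they do the work, as an engineer would, in place of code of your own. Each camera call takes 0.05 s, during which the arm holds its last target. There are 200 camera calls.

## Task

Check the coolant clarity gauge: of the three glass reference cells, take the one whose foot just fills the gauge's square well, and lower it (do not drop it) fully down into the well, upright, with its clear faces towards the lamp and the receiver. Then slide the lamp fully home towards the cell and let go. Leave the other two cells and everything else on the bench where they are.

Things in the scene. Friction and masses are not known exactly. Their poses are not given: they have to be found in the camera images.
- gauge: clarity gauge, a fixed bench instrument: a flat bed 90 mm wide (along its x) and 350 mm long (its y, from -105 to +245 mm), 12 mm thick. Origin: on the bench under the well's centre. The light path runs along its y, 64 mm above the bench, through the middle of the well: a fixed black receiver tube (top at 86 mm, from y = -34 to -100 mm) on the -y side, the sliding lamp on the +y side.
- well (a point): centre of the floor of the well, 12 mm above the bench; its axes are those of the gauge (y = light path). The well is a dark steel block 80 mm square with a square hole 49 mm wide, sides along the gauge's x and y, open at the top, its rim 30 mm above the bench (18 mm deep), with a 3 mm chamfer.
- lamp (a joint): how far the lamp carriage stands back from home, in m along the gauge's +y: 0 = fully home (a hard stop, its nose then 34 mm from the well's centre), at most 0.075. It slides with about 2 N of friction and stays where it is left.
- lamp_handle (a point): centre of the top of the lamp's handle, 124 mm above the bench: an upright black plate on top of the aluminium lamp tube (tube top at 86 mm), 14 mm thick along the slide (gauge y), 36 mm wide across it, standing free from 86 to 124 mm up. At home it is 100 mm from the well's centre along gauge +y. Axes as the gauge's.
- cell_34: glass reference cell, 34 mm square in plan (too small, it would stand loose in the well), upright, loose, 0.22 kg. The three differ only in width: dark steel foot 0-22 mm up, glass 22-80 (clear faces at its +x and -x, steel cheeks at +y and -y), cap 80-90, aluminium grip fin on top 90-124: 34 mm along x (from clear face to clear face), 14 mm thick, centred. Origin: centre of underside, z up.
- cell_46: glass reference cell, 46 mm square in plan (the one that fits the well), upright, loose, 0.36 kg. The three differ only in width: dark steel foot 0-22 mm up, glass 22-80 (clear faces at its +x and -x, steel cheeks at +y and -y), cap 80-90, aluminium grip fin on top 90-124: 34 mm along x (from clear face to clear face), 14 mm thick, centred. Origin: centre of underside, z up.
- cell_58: glass reference cell, 58 mm square in plan (too big for the well), upright, loose, 0.52 kg. The three differ only in width: dark steel foot 0-22 mm up, glass 22-80 (clear faces at its +x and -x, steel cheeks at +y and -y), cap 80-90, aluminium grip fin on top 90-124: 34 mm along x (from clear face to clear face), 14 mm thick, centred. Origin: centre of underside, z up.
- bearing: steel bearing ring, 72 mm across, 20 mm high, a bystander to leave alone
- wrench: steel wrench 200 mm long, lying, a bystander to leave alone
- screwdriver: screwdriver 200 mm long, lying, a bystander to leave alone
- mug: white mug, 80 mm across, 95 mm high, a bystander to leave alone
- oil_can: dark steel can, 70 mm across, 150 mm high, a bystander to leave alone
- bolt_jar: grey plastic jar, 72 mm across, 90 mm high, a bystander to leave alone
- brush: bench brush 200 mm long, lying, a bystander to leave alone

How it is judged:
On the way, in this order (a step that is already met when the one before it is completed fails the run):
1. the 46 mm cell sits fully down in the well, upright, clear faces across the light path, while the lamp is still drawn back (horizontal distance between cell_46 and well below 0.005 m and z of cell_46 in the frame of well below 0.004 m and angle between cell_46's own z axis and vertical below 0.06 rad and angle between the x axis of cell_46 and the y axis of well, either way round below 0.1 rad and value of joint lamp above 0.02 m), for 0.2 s.
2. the lamp is slid fully home (value of joint lamp below 0.004 m), for 0.2 s.
At the end, for the whole second after the job is handed in: 46 mm cell at rest in the well: within 5 mm of its centre, underside within 4 mm of the floor, upright to 0.06 rad, x axis along the light path to 0.1 rad (either way). Lamp within 4 mm of home. Other cells upright (0.1 rad); they and the bystanders within 30 mm of their starts (horizontal distance between cell_46 and well below 0.005 m and z of cell_46 in the frame of well below 0.004 m and angle between cell_46's own z axis and vertical below 0.06 rad and angle between the x axis of cell_46 and the y axis of well, either way round below 0.1 rad and value of joint lamp below 0.004 m and linear speed of cell_46 below 0.02 m/s and distance of each of cell_34, cell_58, bearing, wrench, screwdriver, mug, oil_can, bolt_jar, brush from where it was at the start of the episode below 0.03 m and angle between each of cell_34, cell_58's own z axis and vertical below 0.1 rad); the robot touches nothing.
It fails at once if the 46 mm cell is dropped (falls free by more than about 15 mm) (linear speed of cell_46 above 0.55 m/s and contact force between the fingers and cell_46 below 0.05 N).
It fails at once if another cell is moved more than 40 mm or knocked over (distance of any of cell_34, cell_58 from where it was at the start of the episode above 0.04 m or angle between any of cell_34, cell_58's own z axis and vertical above 0.5 rad).
It fails at once if a bystander is moved more than 50 mm (distance of any of bearing, wrench, screwdriver, mug, oil_can, bolt_jar, brush from where it was at the start of the episode above 0.05 m).
It also fails if it takes over 54 s, if anything falls off the work surface, if the arm or the gripper's body presses on something with over 40 N, if the wrist force passes 120 N, or if a joint passes its speed limit or range.

## Working session

There is one attempt and no reset: what is moved stays moved. The work goes in short steps, Python scripts to look and compute and a tool call to move; the robot and the scene stay as the last step left them, time stands still between calls to the robot, and variables do not carry over. Pictures are saved under pics/ and viewed, about 8 in all and at most 12, crops included, and the job is handed in when it is done.

Besides the shell and the picture viewer there is one more tool, called after "Call:" as name([rows], argument=value, ...), one row to a line, values as JSON. play_rows: Moves the arm, as the interface text tells. Its arguments: {"type":"object","properties":{"increments":{"type":"array"},"claw":{"type":"number"},"force":{"type":"number"}},"required":["increments"]}

```bash
mkdir -p pics; cat > h.py <<'E'
import numpy as np, cv2
from scipy.spatial.transform import Rotation as R
from rig import manip
def tool():
    o=manip.get_obs(); T=np.eye(4); T[:3,:3]=R.from_rotvec(o["orientation"]).as_matrix(); T[:3,3]=o["tool_pos"]; return T
def shot(name):
    T=tool(); p,d=manip.grab_frame(name); c=manip.get_calibration(name)
    W=T@np.array(c["mount"]) if name=="wrist" else np.array(c["world_from_camera"])
    np.savez(f"pics/{name}.npz",p=p,d=d,K=c["K"],W=W); return p,d,np.array(c["K"]),W,c
def cloud(d,K,W):
    v,u=np.mgrid[:d.shape[0],:d.shape[1]]
    X=np.stack([(u-K[0,2])/K[0,0]*d,-(v-K[1,2])/K[1,1]*d,-d],-1)
    return X@W[:3,:3].T+W[:3,3]
def save(p,f,s=1): cv2.imwrite(f,cv2.resize(p[...,::-1],None,fx=s,fy=s,interpolation=cv2.INTER_CUBIC))
E
python3 - <<'E'
from h import *
for n in ("top","scene"):
    p,d,K,W,c=shot(n); save(p,f"pics/{n}0.png",1.4); print(n,K,W.round(3),{k:v for k,v in c.items() if k not in("K","world_from_camera")})
o=manip.get_obs(); print(tool().round(3),o["time_s"],o["grip_width"])
print(manip.get_calibration("wrist"))
E
```

```text
top [[413.0789204    0.         283.27294453]
 [  0.         413.0789204  213.50533601]
 [  0.           0.           1.        ]] [[-0.006  0.998 -0.067  0.471]
 [-1.    -0.007 -0.002 -0.006]
 [-0.003  0.067  0.998  1.322]
 [ 0.     0.     0.     1.   ]] {}
scene [[423.24126888   0.         277.89583552]
 [  0.         423.24126888 205.53751279]
 [  0.           0.           1.        ]] [[ 0.265 -0.703  0.66   1.327]
 [ 0.964  0.2   -0.173 -0.206]
 [-0.01   0.682  0.731  0.929]
 [ 0.     0.     0.     1.   ]] {}
[[-0.    -0.949  0.314  0.173]
 [-0.001  0.314  0.949  0.522]
 [-1.     0.    -0.001  0.205]
 [ 0.     0.     0.     1.   ]] 0.1 0.09413001520219326
{'K': array([[303.72088691,   0.        , 277.17031956],
       [  0.        , 303.72088691, 213.20985829],
       [  0.        ,   0.        ,   1.        ]]), 'mount': array([[-5.18587333e-04,  2.37984757e-01, -9.71268751e-01,
        -1.78381498e-01],
       [ 5.49300687e-04,  9.71268803e-01,  2.37984476e-01,
         6.83675079e-02],
       [ 9.99999715e-01, -4.10102857e-04, -6.34412889e-04,
         8.06050054e-04],
       [ 0.00000000e+00,  0.00000000e+00,  0.00000000e+00,
         1.00000000e+00]])}
```

View pics/top0.png

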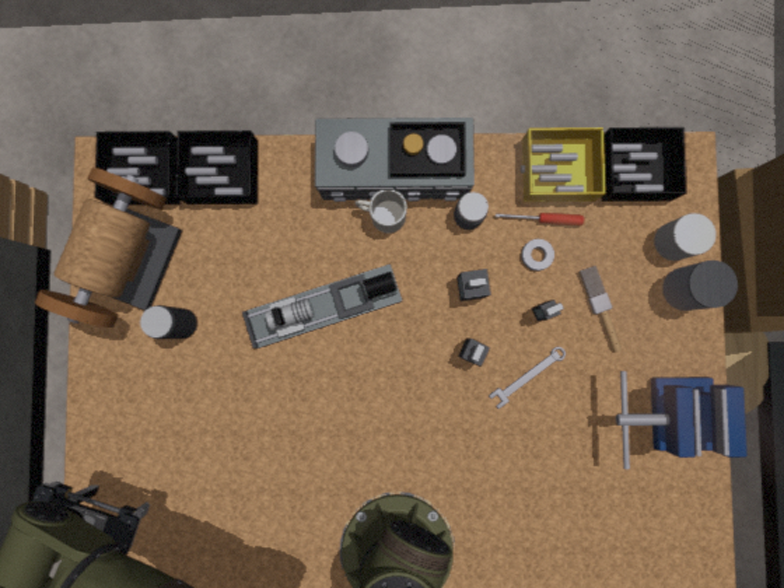

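The top view shows the gauge with its well at about (350,295), the receiver at (380,284) and the lamp handle near (290,315). The cells are at (475,285), which is the largest, (549,310), the smallest, and (474,351), the middle one. Next I measure with depth.

```bash
python3 - <<'E'
from h import *
z=np.load("pics/top.npz"); p,d,K,W=[z[k] for k in "pdKW"]; X=cloud(d,K,W)
a=p[185:265,165:295]; b=p[185:265,315:415]
s=6
cv2.imwrite("pics/crop.png",np.vstack([cv2.resize(a[...,::-1],(780,480))[:300*2]]))
im=np.hstack([a,b]); cv2.imwrite("pics/crop.png",cv2.resize(im[...,::-1],None,fx=3.4,fy=3.4,interpolation=cv2.INTER_CUBIC))
print("bench z",np.median(X[280:320,200:380,2]))
def rect(m,lab):
    n,L,st,c=cv2.connectedComponentsWithStats(m.astype(np.uint8))
    for i in range(1,n):
        if st[i,4]<8: continue
        P=X[L==i]; r=cv2.minAreaRect((P[:,:2]*1000).astype(np.float32)); print(lab,st[i],P.mean(0).round(4),"rect",np.round(r[0],1),np.round(r[1],1),round(r[2],1))
B=np.zeros(d.shape,bool);B[180:265,165:415]=1
Z=X[...,2]
rect(B&(Z>.112)&(Z<.135),"fin/handle")
rect(B&(Z>.07)&(Z<.135),"bodies")
rect(B&(Z>.024)&(Z<.036),"rim")
rect(B&(Z>.006)&(Z<.14),"all")
E
```

```text
bench z 0.00013420363494243137
fin/handle [335 199  13   6  59] [ 0.5867 -0.1711  0.1231] rect [ 587.2 -172. ] [13.5 33.8] 7.6
fin/handle [390 216  13   9  64] [ 0.5302 -0.3304  0.1229] rect [ 530.3 -331.1] [14.  35.7] 23.8
fin/handle [194 219   8  13  67] [0.5194 0.2461 0.1235] rect [519.5 246.7] [35.6 14.5] 15.5
fin/handle [337 246   9  12  63] [ 0.4407 -0.1697  0.1228] rect [ 440.5 -170.3] [14.3 33.5] 64.5
bodies [329 192  22  22 389] [ 0.5859 -0.1706  0.0947] rect [ 587.6 -172.2] [58.8 58.6] 7.9
bodies [259 194  25  19 306] [0.5861 0.0345 0.0814] rect [586.6  34.7] [42.5 67.2] 18.1
bodies [190 213  34  23 452] [0.5243 0.2268 0.0883] rect [525.  229.1] [44.3 97.6] 17.8
bodies [385 214  18  15 164] [ 0.5297 -0.3279  0.1021] rect [ 530.1 -331.1] [34.2 35.8] 24.5
bodies [330 242  20  20 249] [ 0.4413 -0.1682  0.0982] rect [ 440.6 -170. ] [46.3 45.4] 63.6
rim [236 196  32  32 365] [0.5652 0.1016 0.0297] rect [567.1  98.1] [80.7 79.8] 17.3
rim [195 215   8   4  11] [0.5505 0.263  0.0346] rect [550.3 262.5] [ 8.3 21.5] 13.0
rim [173 222  11  27  86] [0.4939 0.3266 0.0307] rect [493.1 327. ] [83.4  9.6] 17.1
rim [199 233   9   7  23] [0.4886 0.2468 0.0337] rect [488.  247.1] [16.6 22.6] 17.8
all [373 180  23  13 194] [ 0.6445 -0.3228  0.0193] rect [ 644.7 -323.9] [39.6 69.9] 0.6
all [ 173  189  115   60 3132] [0.5433 0.1637 0.0356] rect [547.4 165.7] [ 94.6 350.2] 17.7
all [326 192  25  23 455] [ 0.5847 -0.168   0.0864] rect [ 588.  -171.3] [60.8 60.2] 6.4
all [380 214  23  15 228] [ 0.5293 -0.325   0.084 ] rect [ 535.  -341.9] [34.1 59.9] 23.4
all [327 241  23  21 288] [ 0.4417 -0.166   0.0899] rect [ 440.6 -170.2] [46.2 46. ] 64.1
all [379 249  25  16  95] [ 0.4202 -0.3472  0.0084] rect [ 416.  -345.9] [29.  86.8] 41.8
```

View pics/crop.png

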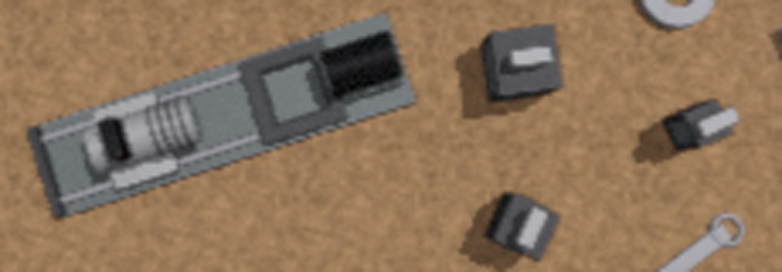

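View pics/scene0.png

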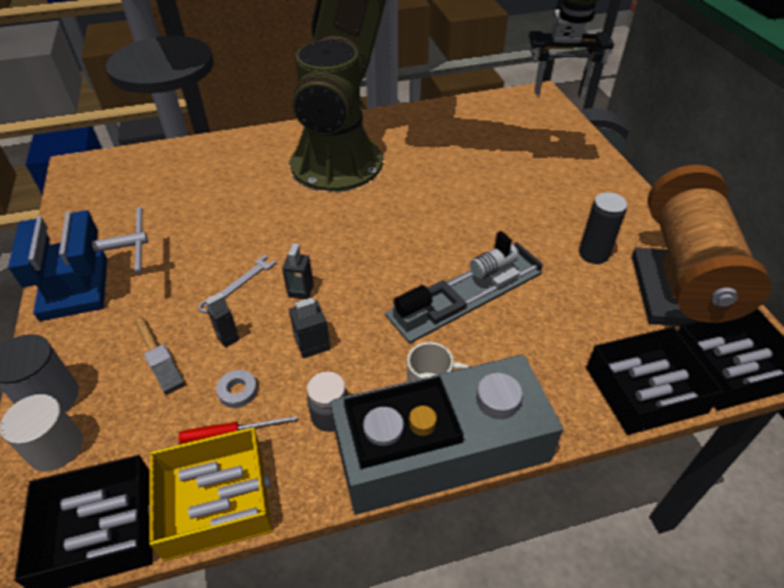

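The depth measurement is consistent with the given sizes. The 46 mm cell is at (0.4405, -0.170) with its fin axis at about -25.5°. The well is at about (0.568, 0.0985) with gauge y at 107.7°, and the lamp stands about 56 mm back. I'll hover over the well first and measure it with the wrist camera.

Call:
play_rows([
  [0,-60,-33,0.14],
  [0,-115,-63,0.28],
  [0,-170,-93,0.42],
  [0,-225,-124,0.56],
  [0,-280,-154,0.7],
  [0,-335,-184,0.82],
  [0,-390,-214,0.94],
  [0,-440,-242,0.94],
], claw=100, force=25)

```text
time_s: 1.1
tool_pos: [0.5141, 0.1538, 0.2053]
orientation: [-0.243, 1.557, 0.243]
contact_force: [0.9, 1.1, 0.8]
grip_width: 0.0941
```

```bash
cat > to.py <<'E'
import sys
from h import *
# usage: to.py x y z zangle_deg  -> increments from current pose
x,y,zz,a=map(float,sys.argv[1:5]); T=tool(); e=T[:3,:3].T@(np.array([x,y,zz])-T[:3,3])
cur=np.degrees(np.arctan2(T[1,2],T[0,2])); print("mm",(e*1000).round(1),"turn",round(np.radians(cur-a),3),"pos",T[:3,3].round(4),"zang",cur.round(2),"tilt",T[2,0].round(5),"t",manip.get_obs()["time_s"],manip.get_obs()["grip_width"],manip.get_obs()["contact_force"])
E
python3 to.py .568 .0985 .205 17.7
```

```text
mm [  0.3 -69.1  34.5] turn 0.0 pos [0.5141 0.1538 0.2053] zang 17.71 tilt -1.0 t 1.1 0.09405782238473037 [0.93542752 1.11579793 0.77550732]
```

Call:
play_rows([
  [0,-35,17,0],
  [0,-69,34,0],
  [0,-69,34,0],
  [0,-69,34,0],
])

```text
time_s: 1.6
tool_pos: [0.5661, 0.1007, 0.2051]
orientation: [-0.244, 1.558, 0.244]
contact_force: [0.3, -0.0, 0.5]
grip_width: 0.094
```

```bash
cat > w.py <<'E'
import sys
from h import *
p,d,K,W,c=shot("wrist"); save(p,f"pics/{sys.argv[1]}.png",1.4); X=cloud(d,K,W); Z=X[...,2]; T=tool()
print("tcp",T[:3,3].round(4),"zang",np.degrees(np.arctan2(T[1,2],T[0,2])).round(2),"t",manip.get_obs()["time_s"])
for lab,lo,hi in (("rim",.026,.034),("bed",.008,.016),("top124",.115,.132),("top136",.1325,.145),("cap",.08,.11),("bench",-.01,.006)):
    m=((Z>lo)&(Z<hi)&(d>0)).astype(np.uint8); n,L,st,_=cv2.connectedComponentsWithStats(m)
    for i in range(1,n):
        if st[i,4]<150: continue
        P=X[L==i]; r=cv2.minAreaRect((P[:,:2]*1000).astype(np.float32)); print(lab,st[i],"zmed",np.median(P[:,2]).round(4),"rect",np.round(r[0],1),np.round(r[1],1),round(r[2],1))
E
python3 w.py w1
```

```text
tcp [0.566  0.101  0.2053] zang 17.86 t 1.65
rim [531  12  29  71 392] zmed 0.0296 rect [789.4 341.6] [29.8 69.6] 28.7
rim [ 244  167   69   67 2750] zmed 0.0291 rect [568.6  98.6] [80.1 80.4] 17.8
rim [445 203  38  67 423] zmed 0.029 rect [791.2 126.4] [89.  14.6] 88.5
rim [214 364  43  11 185] zmed 0.0301 rect [ 585.2 -143.4] [57.5  3.9] 6.6
bed [ 238    0   83  276 5841] zmed 0.0112 rect [551.4 152.7] [ 90.2 322.6] 17.7
bed [254   0  50  16 313] zmed 0.0114 rect [504.5 300. ] [53.1 16.6] 14.4
bed [518   0  42  92 487] zmed 0.012 rect [794.3 345.9] [44.7 96.1] 33.3
bed [ 258  181   41   38 1496] zmed 0.0112 rect [569.   97.2] [49.2 46.9] 17.5
bed [217 356  41  10 163] zmed 0.0121 rect [ 585.3 -142.8] [57.6  3. ] 6.9
top124 [ 256   16   47   24 1056] zmed 0.1229 rect [520.9 247.7] [35.8 14.6] 17.3
cap [262   4  35  12 359] zmed 0.0838 rect [513.5 271.7] [30.1  9.9] 18.0
cap [ 257   40   44   79 2479] zmed 0.0842 rect [531.2 213.9] [35.8 60.4] 17.0
cap [ 476  213   84   60 3378] zmed 0.1074 rect [804.1 142.3] [69.2 54.3] 36.0
cap [ 264  243   29   58 1449] zmed 0.0836 rect [588.9  34.9] [30.  66.5] 17.2
cap [378 338  37  29 312] zmed 0.0926 rect [740.5 -14.3] [12.5 52.3] 64.3
bench [     0      0    560    305 124983] zmed -0.0008 rect [553.8 129.7] [750.  377.5] 17.8
bench [ 138  338  251   46 8427] zmed -0.0009 rect [ 620.9 -144. ] [372.5  80.4] 17.9
```

View pics/w1.png

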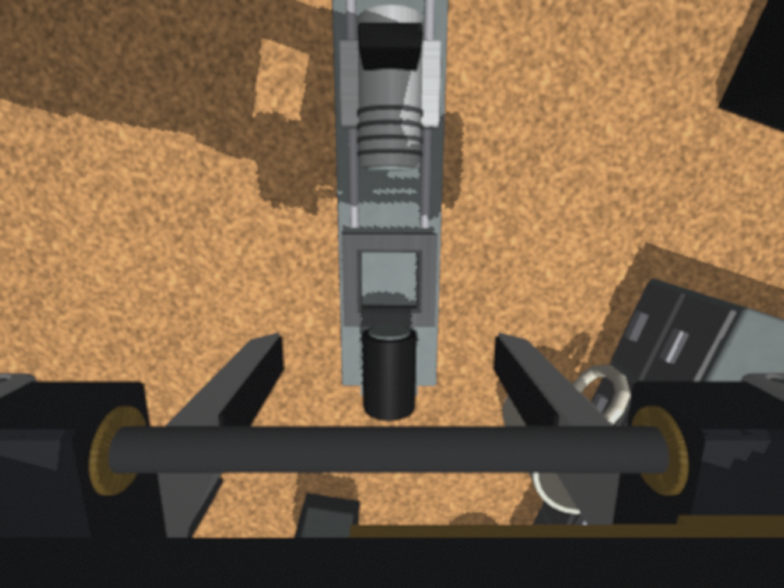

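The wrist view agrees: well at (568.6, 98.6) mm with axes at 17.8°, handle top at (520.9, 247.7). Next I go above the 46 mm cell.

```bash
python3 to.py .4405 -.170 .205 64.3
```

```text
mm [   0.4 -219.5 -202.6] turn -0.811 pos [0.566  0.101  0.2053] zang 17.86 tilt -1.0 t 1.65 0.09432806709965624 [-0.98107285 -0.14081362  0.20166768]
```

Call:
play_rows([
  [0,-37,-34,-0.14],
  [0,-74,-68,-0.28],
  [0,-111,-102,-0.42],
  [0,-148,-136,-0.56],
  [0,-185,-170,-0.7],
  [0,-219,-202,-0.81],
  [0,-219.5,-202.5,-0.811],
  [0,-219.5,-202.5,-0.811],
])

```text
time_s: 2.65
tool_pos: [0.4411, -0.1697, 0.2057]
orientation: [-0.872, 1.388, 0.872]
contact_force: [0.0, 0.0, -0.1]
grip_width: 0.0935
```

```bash
python3 w.py w2; python3 to.py .4405 -.170 .096 64.3
```

```text
tcp [ 0.4413 -0.1695  0.2056] zang 64.3 t 2.7
rim [ 478  148   82   78 2173] zmed 0.0292 rect [568.5  98.9] [82.1 81. ] 17.5
rim [447 209  35  55 211] zmed 0.0303 rect [581.6  13.7] [34.4 69.4] 62.1
bed [ 426  113  134  158 2373] zmed 0.0113 rect [569.3  92.5] [ 90.1 197.6] 17.8
bed [541 138  19  39 382] zmed 0.0113 rect [547.2 157.8] [42.2 24.5] 16.7
bed [ 497  171   49   43 1161] zmed 0.0115 rect [572.  104.1] [42.  44.7] 18.1
bed [223 352  49  23 176] zmed 0.012 rect [ 642.2 -312.8] [70.1 30.1] 60.0
bed [349 363  43  12 158] zmed 0.0118 rect [ 730.5 -158.1] [60.7 17.4] 67.4
top124 [269 199  16  38 600] zmed 0.123 rect [ 441.5 -169.5] [13.6 33.9] 64.4
top124 [321 338  36  22 496] zmed 0.1228 rect [ 587.6 -171.1] [14.6 33.9] 8.8
top124 [158 344  31  33 488] zmed 0.1228 rect [ 531.  -329.5] [14.  34.6] 23.9
cap [ 254  186   46   46 1551] zmed 0.0892 rect [ 441.4 -169.3] [45.8 45.5] 64.0
cap [ 478  219   66   54 1533] zmed 0.0838 rect [587.7  34.7] [30.7 66.2] 18.0
cap [319 291  31  14 228] zmed 0.0882 rect [ 559.9 -156.5] [33. 14.] 67.0
cap [162 338  42  21 354] zmed 0.0897 rect [ 531.5 -329.6] [33.5 35.4] 23.0
bench [     0      0    560    305 137747] zmed -0.0007 rect [ 405.8 -172.7] [717.9 377.6] 64.3
bench [ 499  210   61   63 1539] zmed -0.0006 rect [650.1 104.9] [81.3 80.4] 76.6
bench [132 247  17  17 171] zmed 0.0019 rect [ 436.3 -367.6] [21.5 23.1] 63.4
bench [150 338  19  24 246] zmed -0.0007 rect [ 573.8 -422. ] [21.6 33.8] 32.6
bench [ 174  338  245   46 6557] zmed -0.0007 rect [ 680.6 -252.5] [365.9  81.1] 64.3
bench [236 369  21  14 171] zmed -0.0005 rect [ 666.5 -329.1] [23.  22.3] 15.0
mm [109.6   0.5  -0.8] turn 0.0 pos [ 0.4413 -0.1695  0.2056] zang 64.3 tilt -1.0 t 2.7 0.0938014855237124 [-0.39945497  0.85223401  0.19107235]
```

View pics/w2.png

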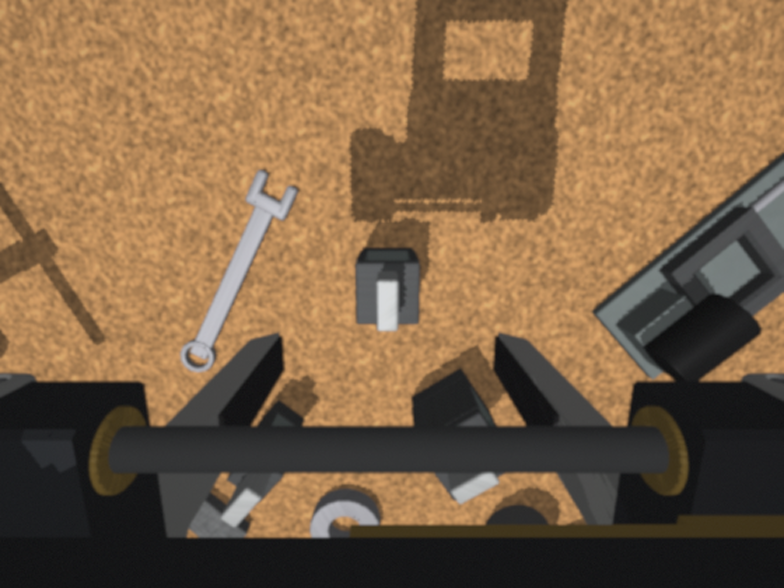

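The cell measured from here is at (441.4, -169.4) mm at 64.3°, and the TCP is right above it. Descending.

Call:
play_rows([
  [40,0,0,0],
  [75,0,0,0],
  [95,0,0,0],
  [108,0,0,0],
  [108,0,0,0],
  [108,0,0,0],
])

```text
time_s: 3.45
tool_pos: [0.4414, -0.1705, 0.0983]
orientation: [-0.874, 1.388, 0.872]
contact_force: [0.2, -0.8, 1.2]
grip_width: 0.0942
```

Call:
play_rows([
  [0,0,0,0],
  [0,0,0,0],
  [0,0,0,0],
  [0,0,0,0],
  [0,0,0,0],
  [0,0,0,0],
  [0,0,0,0],
  [0,0,0,0],
], claw=0, force=30)

```text
time_s: 4.45
tool_pos: [0.4409, -0.1706, 0.0974]
orientation: [-0.873, 1.389, 0.873]
contact_force: [-0.5, -0.6, 0.2]
grip_width: 0.0175
```

Call:
play_rows([
  [0,0,0,0],
  [0,0,0,0],
  [0,0,0,0],
  [-5,0,0,0],
  [-15,0,0,0],
  [-30,0,0,0],
  [-50,0,0,0],
  [-70,0,0,0],
])

```text
time_s: 5.45
tool_pos: [0.441, -0.1706, 0.169]
orientation: [-0.873, 1.388, 0.872]
contact_force: [0.9, 0.0, -3.3]
grip_width: 0.0138
```

Call:
play_rows([
  [-20,0,0,0],
  [-33,0,0,0],
  [-33,0,0,0],
  [-33,0,0,0],
])

```text
time_s: 5.95
tool_pos: [0.4407, -0.1704, 0.1998]
orientation: [-0.872, 1.389, 0.873]
contact_force: [-0.0, 0.2, -5.4]
grip_width: 0.0136
```

```bash
python3 w.py w3;  python3 to.py .5687 .0986 .200 17.75
```

```text
tcp [ 0.4406 -0.1704  0.1997] zang 64.29 t 6.0
rim [ 483  149   77   78 2042] zmed 0.0291 rect [568.2  98.7] [81.8 81.2] 17.2
rim [450 210  38  57 228] zmed 0.0299 rect [582.2  14.2] [35.2 69.8] 61.5
bed [ 428  118  132  155 2374] zmed 0.0113 rect [569.4  88.5] [ 90.2 191. ] 18.9
bed [547 142  13  29 204] zmed 0.0114 rect [542.8 153. ] [29.7 18.4] 17.9
bed [ 501  172   50   44 1182] zmed 0.0115 rect [571.8 104.4] [41.9 44.5] 19.3
bed [103 338  42  33 229] zmed 0.0133 rect [ 543.4 -452.3] [63.9 23.6] 12.7
bed [440 368  45  16 185] zmed 0.0113 rect [791.9 -45.2] [61.5  3.8] 89.6
top124 [250 193  55   5 247] zmed 0.1231 rect [ 421.  -159.9] [44.9  1.6] 64.5
top136 [249 196  58   5 172] zmed 0.1396 rect [ 421.2 -159.7] [45.5  1.7] 64.4
cap [ 482  221   68   58 1613] zmed 0.0837 rect [587.6  34.4] [31.7 65.9] 17.7
bench [     0      0    560    305 141081] zmed -0.0008 rect [ 414.3 -153. ] [750.9 372.4] 64.3
bench [130 249  19  16 171] zmed 0.0018 rect [ 435.9 -367.8] [22.6 20.6] 26.5
bench [264 290  28  15 246] zmed -0.0007 rect [ 570.3 -231.2] [37.4 22.7] 64.6
bench [  41  338   84   46 2341] zmed -0.001 rect [ 531.6 -532.7] [112.3  78.8] 73.4
bench [ 256  338   46   37 1426] zmed -0.0008 rect [ 656.6 -270.6] [65.8 63.1] 64.3
bench [ 410  338   70   46 2438] zmed -0.0007 rect [756. -59.] [93.  85.4] 89.5
mm [ -0.3   1.3 298. ] turn 0.812 pos [ 0.4406 -0.1704  0.1997] zang 64.29 tilt -1.0 t 6.0 0.013717097426370593 [ 0.77399737 -0.80261786 -4.09029636]
```

View pics/w3.png

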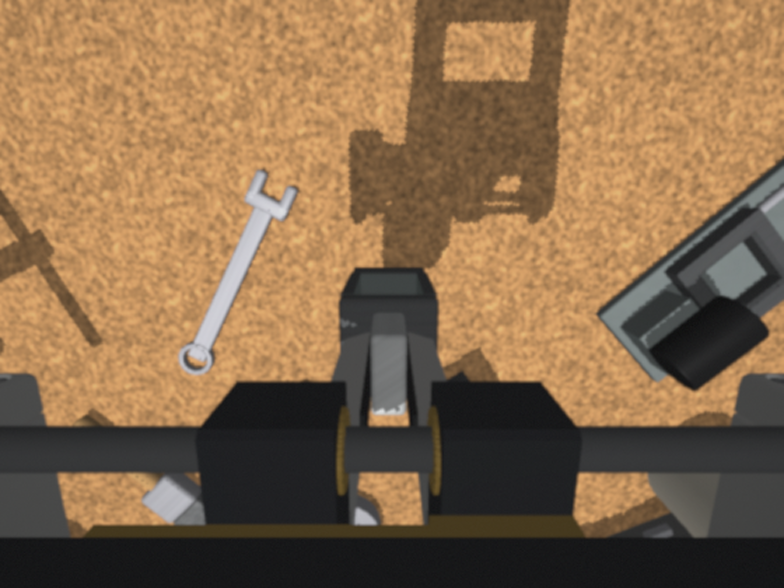

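The cell is gripped and hanging, with the wrist force showing about 4 N. The cap and fin are at around (390, 320). I'll check where the cell sits in the tool frame.

```bash
python3 - <<'E'
from h import *
z=np.load("pics/wrist.npz"); p,d,K,W=[z[k] for k in "pdKW"]; T=tool(); X=(cloud(d,K,W)-T[:3,3])@T[:3,:3]*1000
m=(d>0)&(X[...,0]<95)&(X[...,0]>-45)&(abs(X[...,2])<30)&(abs(X[...,1])<40)
for c in (262,270,278,286,294):
    print(c,[tuple(X[r,c].round(0).astype(int)) for r in range(188,300,5) if m[r,c]])
P=X[m]
for n,lo,hi in (("cap",4,11),("fin",-31,-22)):
    Q=P[(P[:,0]>lo)&(P[:,0]<hi)]
    if n=="fin": Q=Q[abs(Q[:,2])<5]
    print(n,len(Q),np.median(Q[:,0]).round(2),"y",np.percentile(Q[:,1],[1,50,99]).round(1),"z",np.percentile(Q[:,2],[1,50,99]).round(1))
E
```

```text
262 [(np.int64(81), np.int64(23), np.int64(-12)), (np.int64(65), np.int64(22), np.int64(-11)), (np.int64(45), np.int64(22), np.int64(-10)), (np.int64(27), np.int64(22), np.int64(-10)), (np.int64(9), np.int64(23), np.int64(-9)), (np.int64(8), np.int64(20), np.int64(-9)), (np.int64(8), np.int64(16), np.int64(-9)), (np.int64(7), np.int64(13), np.int64(-9)), (np.int64(8), np.int64(10), np.int64(-9)), (np.int64(0), np.int64(9), np.int64(-8)), (np.int64(-9), np.int64(9), np.int64(-8)), (np.int64(-18), np.int64(9), np.int64(-8)), (np.int64(-23), np.int64(8), np.int64(-7)), (np.int64(-29), np.int64(8), np.int64(-7)), (np.int64(-35), np.int64(8), np.int64(-7)), (np.int64(-42), np.int64(8), np.int64(-6))]
270 [(np.int64(82), np.int64(23), np.int64(-5)), (np.int64(65), np.int64(22), np.int64(-5)), (np.int64(44), np.int64(22), np.int64(-4)), (np.int64(28), np.int64(22), np.int64(-4)), (np.int64(10), np.int64(22), np.int64(-4)), (np.int64(8), np.int64(20), np.int64(-4)), (np.int64(9), np.int64(16), np.int64(-4)), (np.int64(-4), np.int64(17), np.int64(-3)), (np.int64(-15), np.int64(17), np.int64(-
[... 2489 characters left out ...]
t64(22), np.int64(14)), (np.int64(28), np.int64(22), np.int64(13)), (np.int64(11), np.int64(22), np.int64(12)), (np.int64(8), np.int64(20), np.int64(12)), (np.int64(8), np.int64(16), np.int64(12)), (np.int64(8), np.int64(13), np.int64(12)), (np.int64(8), np.int64(10), np.int64(12)), (np.int64(-1), np.int64(9), np.int64(11)), (np.int64(-9), np.int64(9), np.int64(11)), (np.int64(-19), np.int64(9), np.int64(10)), (np.int64(-25), np.int64(9), np.int64(10)), (np.int64(-34), np.int64(10), np.int64(10)), (np.int64(-35), np.int64(7), np.int64(10)), (np.int64(-42), np.int64(8), np.int64(9))]
cap 1633 8.3 y [ 1.3 16.  22.9] z [-21.4   0.9  23.8]
fin 1067 -25.76 y [-16.4   1.3  16.8] z [-4.8 -0.2  4.7]
```

The cell hangs upright and centred in y. Seen by the wrist camera it sits at about +1 mm in tool z, which is camera bias because the jaws centre it. So I correct the well to (567.5, 98.3), which also agrees with the top camera. Carrying it over.

```bash
python3 to.py .5675 .0983 .215 17.75
```

```text
mm [-15.3   2.3 297.2] turn 0.812 pos [ 0.4406 -0.1704  0.1997] zang 64.29 tilt -1.0 t 6.0 0.013717097426370593 [ 0.77399737 -0.80261786 -4.09029636]
```

Call:
play_rows([
  [-15,0,20,0.06],
  [-15,0,60,0.17],
  [-15,1,100,0.28],
  [-15,1,145,0.4],
  [-15,2,190,0.52],
  [-15,2,235,0.64],
  [-15,2.3,275,0.75],
  [-15,2.3,297,0.812],
])

```text
time_s: 7.0
tool_pos: [0.5679, 0.0998, 0.2143]
orientation: [-0.242, 1.559, 0.242]
contact_force: [0.0, -0.1, -3.9]
grip_width: 0.0138
```

Call:
play_rows([
  [0,0,0,0],
  [0,0,0,0],
  [0,0,0,0],
])

```text
time_s: 7.38
tool_pos: [0.5675, 0.0972, 0.2154]
orientation: [-0.243, 1.557, 0.243]
contact_force: [0.3, 0.3, -3.6]
grip_width: 0.0135
```

```bash
python3 w.py w4;  python3 to.py .5675 .0983 .14 17.75; python3 - <<'E'
from h import *
z=np.load("pics/wrist.npz"); p,d,K,W=[z[k] for k in "pdKW"]; T=tool(); X=(cloud(d,K,W)-T[:3,3])@T[:3,:3]*1000
P=X[(d>0)&(abs(X[...,0]-(T[2,3]*1000-30))<4)&(abs(X[...,2])<50)&(abs(X[...,1])<60)]
print("rim tool y max,z range",np.percentile(P[:,1],[0.5,99.5]).round(1),np.percentile(P[:,2],[.5,99.5]).round(1))
P=X[(d>0)&(X[...,0]>4)&(X[...,0]<12)&(abs(X[...,2])<30)&(abs(X[...,1])<40)]
print("cap",np.percentile(P[:,1],[0.5,99.5]).round(1),np.percentile(P[:,2],[.5,99.5]).round(1))
E
```

```text
tcp [0.5676 0.0973 0.2155] zang 17.74 t 7.425
rim [524   0  36  84 475] zmed 0.0299 rect [791.7 344.7] [36.8 83.7] 30.3
rim [ 245  163   67   43 1348] zmed 0.0291 rect [564.2 113.1] [79.9 49.8] 16.5
rim [441 198  36  66 392] zmed 0.0289 rect [790.7 126.4] [88.9 14.5] 88.8
bed [ 238    0   81  210 4424] zmed 0.0112 rect [538.3 193.1] [ 90.2 237.9] 17.7
bed [254   0  49  28 333] zmed 0.0113 rect [506.3 293.5] [53.3 27.6] 18.2
bed [512   0  48  92 510] zmed 0.0118 rect [798.  342.3] [ 49.6 101.2] 38.3
bed [259 177  39  14 543] zmed 0.0112 rect [564.9 111.3] [48.4 17. ] 17.8
top124 [256  16  45  23 976] zmed 0.1229 rect [520.9 247.4] [35.8 14.1] 17.2
top124 [459 358  49  26 592] zmed 0.1226 rect [827.4   3.8] [52.2 26.2] 40.1
top136 [251 193  54   5 182] zmed 0.1379 rect [561.5 119.4] [44.5  1.6] 17.9
top136 [476 371  31  13 182] zmed 0.1339 rect [826.6   6.3] [30.  14.8] 17.2
cap [262   4  33  12 336] zmed 0.0837 rect [513.3 271.3] [29.3 10.2] 15.7
cap [ 258   39   41   77 2330] zmed 0.0843 rect [532.4 214.1] [35.7 60.7] 18.9
cap [ 451  207  109   98 6152] zmed 0.1083 rect [822.1 110. ] [121.3  66.6] 89.8
cap [402 280  40  25 368] zmed 0.0881 rect [754.3  59.1] [27.6 45.3] 86.9
cap [ 411  338  104   46 3024] zmed 0.1082 rect [814.2   3.7] [109.9  55.2] 42.9
bench [    0     0   244   305 69330] zmed -0.0008 rect [352.7  60.3] [342.4 387.3] 17.7
bench [  313     0   247   273 55171] zmed -0.0008 rect [751.7 218.4] [332.5 338.4] 19.4
bench [264 291  28  14 245] zmed -0.0009 rect [615.6 -48.9] [39.9 20.2] 22.0
bench [  41  338  106   46 3455] zmed -0.0009 rect [ 383.4 -232.9] [152.1  81.4] 17.9
bench [ 256  338   46   37 1613] zmed -0.0009 rect [ 646.2 -140.3] [69.3 65.4] 18.5
mm [75.5  1.   0.2] turn -0.0 pos [0.5676 0.0973 0.2155] zang 17.74 tilt -1.0 t 7.425 0.0136216501462621 [ 0.06577066 -0.14388564 -4.08213608]
rim tool y max,z range [-5.9 40.3] [-38.4  41.1]
cap [ 0.5 23.6] [-21.9  23.7]
```

View pics/w4.png

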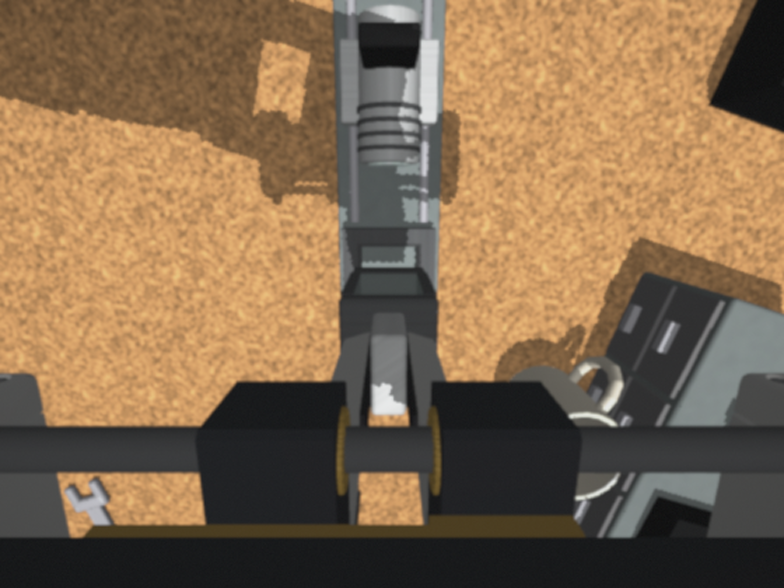

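The rim centre sits at tool (y +0.3, z +1.3) and the cell at (y about +0.3, z +0.9), so they align within half a millimetre. Lowering to just above the rim, then in slowly.

Call:
play_rows([
  [20,0,0.3,0],
  [40,0,0.3,0],
  [58,0,0.3,0],
  [70,0,0.3,0],
  [76,0,0.3,0],
  [76,0,0.3,0],
  [76,0,0.3,0],
])

```text
time_s: 8.3
tool_pos: [0.5683, 0.0981, 0.1401]
orientation: [-0.243, 1.556, 0.243]
contact_force: [0.7, 0.3, -3.8]
grip_width: 0.0137
```

Call:
play_rows([
  [3,0,0,0],
  [6,0,0,0],
  [9,0,0,0],
  [12,0,0,0],
  [15,0,0,0],
  [15,0,0,0],
])

```text
time_s: 9.05
tool_pos: [0.5679, 0.0981, 0.1241]
orientation: [-0.243, 1.558, 0.243]
contact_force: [-0.6, -0.6, -3.8]
grip_width: 0.0139
```

Call:
play_rows([
  [3,0,0,0],
  [6,0,0,0],
  [9,0,0,0],
  [11,0,0,0],
  [13,0,0,0],
  [14,0,0,0],
  [14,0,0,0],
])

```text
time_s: 9.93
tool_pos: [0.568, 0.0981, 0.1104]
orientation: [-0.243, 1.557, 0.243]
contact_force: [-0.1, -1.2, -4.2]
grip_width: 0.0137
```

Call:
play_rows([
  [0.7,0,0,0],
  [0.7,0,0,0],
  [1.4,0,0,0],
  [1.4,0,0,0],
])

```text
time_s: 10.42
tool_pos: [0.5681, 0.0981, 0.1095]
orientation: [-0.243, 1.557, 0.243]
contact_force: [-1.0, 0.0, 1.0]
grip_width: 0.0136
```

The floor is touched, since the force went from -4 N to +1 N. Opening the fingers slowly in place.

Call:
play_rows([
  [0,0,0,0],
  [0,0,0,0],
  [0,0,0,0],
  [0,0,0,0],
  [0,0,0,0],
  [0,0,0,0],
], claw=55)

```text
time_s: 11.18
tool_pos: [0.568, 0.0981, 0.109]
orientation: [-0.243, 1.557, 0.243]
contact_force: [0.7, -0.5, 0.2]
grip_width: 0.0519
```

Call:
play_rows([
  [-10,0,0,0],
  [-30,0,0,0],
  [-60,0,0,0],
  [-95,0,0,0],
  [-95,0,0,0],
  [-95,0,0,0],
])

```text
time_s: 11.92
tool_pos: [0.5678, 0.0981, 0.2037]
orientation: [-0.243, 1.558, 0.243]
contact_force: [-0.4, -0.5, -0.8]
grip_width: 0.052
```

```bash
python3 w.py w5; python3 to.py .5127 .2693 .205 17.75
```

```text
tcp [0.5676 0.098  0.2033] zang 17.76 t 11.975
rim [532  10  28  70 381] zmed 0.0298 rect [790.2 340.3] [29.6 68.1] 30.0
rim [ 243  165   70   67 1980] zmed 0.0292 rect [568.6  98.5] [80.1 80. ] 17.7
rim [445 200  39  68 424] zmed 0.029 rect [790.6 126.4] [88.6 14. ] 89.1
rim [214 363  42  11 181] zmed 0.0301 rect [ 584.9 -143.8] [57.1  3.7] 8.2
bed [ 236    0   84  274 5771] zmed 0.0112 rect [551.8 151.3] [ 90.2 318.3] 17.7
bed [519   0  41  88 501] zmed 0.012 rect [794.4 344. ] [43.5 91.9] 34.7
bed [216 354  41  12 168] zmed 0.0121 rect [ 585.2 -142.8] [57.2  3.1] 6.8
top124 [ 254   11   48   24 1074] zmed 0.123 rect [521.  247.4] [36.1 14.4] 17.2
top136 [270 203  17  39 644] zmed 0.1351 rect [569.1  99.1] [13.7 33.8] 17.6
cap [261   0  34  11 331] zmed 0.0839 rect [513.2 271.6] [28.9  9.4] 19.2
cap [ 256   36   44   81 2584] zmed 0.0843 rect [531.5 213.6] [35.7 61.6] 17.5
cap [ 254  186   49   50 1699] zmed 0.101 rect [568.9  99.4] [45.9 45.5] 17.5
cap [ 472  211   88   94 4892] zmed 0.108 rect [816.5 125.1] [52.8 91.5] 0.3
cap [ 263  240   30   59 1454] zmed 0.0837 rect [589.1  35.4] [31.  65.7] 17.2
cap [494 338  21  35 422] zmed 0.1091 rect [839.6  27.8] [16.3 41.2] 17.4
bench [     0      0    560    305 123498] zmed -0.0008 rect [555.8 127.3] [745.2 376.1] 17.8
bench [ 41 338  19  26 346] zmed -0.0007 rect [ 324.2 -220.4] [24.4 39.7] 23.6
bench [ 198  338  160   37 4654] zmed -0.0009 rect [ 642.7 -130.6] [237.3  64.2] 17.7
bench [ 48 369  16  15 159] zmed -0.0007 rect [ 339.  -261.6] [25.5 32.7] 15.3
mm [-1.700e+00  1.798e+02 -1.000e-01] turn 0.0 pos [0.5676 0.098  0.2033] zang 17.76 tilt -1.0 t 11.975 0.05186676883330151 [ 0.4498444  -0.27639292  0.14314771]
```

View pics/w5.png

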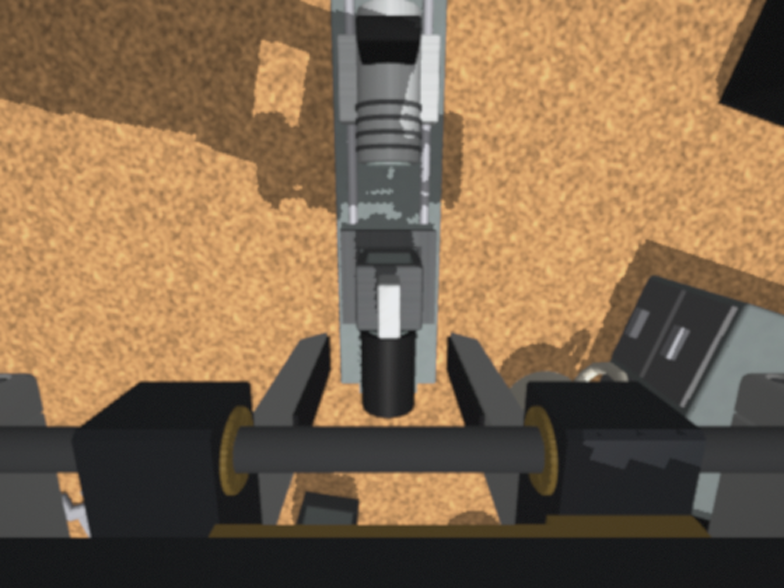

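The cell is seated: fin top at 135 mm (136 nominal), centre within about 1 mm of the well, axis at 17.6°. The lamp handle is about 156 mm along tool +y. I'll shut the fingers, go behind the handle and push it home.

Call:
play_rows([
  [0,40,0,0],
  [0,90,0,0],
  [0,145,0,0],
  [0,188,0,0],
  [0,188,0,0],
  [0,188,0,0],
  [0,188,0,0],
  [0,188,0,0],
], claw=0)

```text
time_s: 12.98
tool_pos: [0.511, 0.2763, 0.204]
orientation: [-0.242, 1.557, 0.242]
contact_force: [-0.7, 0.1, 0.3]
grip_width: 0.0005
```

Call:
play_rows([
  [30,0,0,0],
  [60,0,0,0],
  [85,0,0,0],
  [100,0,0,0],
  [100,0,0,0],
  [100,0,0,0],
])

```text
time_s: 13.72
tool_pos: [0.5112, 0.2772, 0.1051]
orientation: [-0.243, 1.556, 0.243]
contact_force: [0.9, -0.4, -0.7]
grip_width: 0.0006
```

Call:
play_rows([
  [0,-8,0,0],
  [0,-16,0,0],
  [0,-24,0,0],
  [0,-32,0,0],
  [0,-40,0,0],
  [0,-48,0,0],
  [0,-56,0,0],
  [0,-56,0,0],
])

```text
time_s: 14.72
tool_pos: [0.5278, 0.223, 0.1038]
orientation: [-0.243, 1.558, 0.242]
contact_force: [0.0, -0.6, 1.0]
grip_width: 0.0005
```

Call:
play_rows([
  [0,-4,0,0],
  [0,-8,0,0],
  [0,-10,0,0],
  [0,-12,0,0],
  [0,-13,0,0],
  [0,-14,0,0],
  [0,-14,0,0],
])

```text
time_s: 15.6
tool_pos: [0.5321, 0.2104, 0.1041]
orientation: [-0.243, 1.557, 0.243]
contact_force: [-1.0, 1.5, 0.5]
grip_width: 0.0006
```

```bash
python3 to.py .5675 .0980 .104 17.75; python3 - <<'E'
from h import *
p,d,K,W,c=shot("top"); X=cloud(d,K,W); Z=X[...,2]; v=np.s_[185:250,170:300]
g=np.array([-.305,.952]); o=np.array([.5671,.0981])
m=np.zeros(d.shape,bool); m[v]=1
for lo,hi in((.070,.087),(.087,.10)):
    P=X[m&(Z>lo)&(Z<hi)][:,:2]-o; y=P@g*1000; x=P@np.array([.952,.305])*1000; y=y[abs(x)<16]; y=np.sort(y[y>26]); print(lo,y[:12].round(1),y[-5:].round(1))
E
```

```text
mm [ 1.000e-01 -1.178e+02 -6.000e-01] turn 0.0 pos [0.5321 0.2104 0.1041] zang 17.76 tilt -1.0 t 15.6 0.0005876827510939164 [-0.96514951  1.48997587  0.53812021]
0.07 [33.6 33.6 33.7 33.8 33.9 34.2 34.3 35.  35.3 35.4 35.5 35.6] [93.3 93.9 94.  94.4 94.9]
0.087 [38.7 41.5 43.3 44.4 44.5 45.3 46.3 49.  51.9 52.  53.  53.9] [93.5 94.4 94.4 94.4 94.7]
```

The nose is at about 34 mm and near home. I push in small steps until the hard stop registers.

Call:
play_rows([
  [0,-1,0,0],
  [0,-2,0,0],
  [0,-2,0,0],
  [0,-2,0,0],
])

```text
time_s: 16.15
tool_pos: [0.5326, 0.2091, 0.1042]
orientation: [-0.243, 1.557, 0.244]
contact_force: [-2.4, 6.1, -0.5]
grip_width: 0.0005
```

Call:
play_rows([
  [0,-1,0,0],
  [0,-2,0,0],
  [0,-2,0,0],
  [0,-2,0,0],
])

```text
time_s: 16.65
tool_pos: [0.5326, 0.2089, 0.1042]
orientation: [-0.241, 1.557, 0.247]
contact_force: [-6.0, 18.5, -0.1]
grip_width: 0.0003
```

The tool has stopped moving and the force rose to 19 N, so the lamp is on the hard stop. I back off, lift clear, and check.

Call:
play_rows([
  [0,8,0,0],
  [0,20,0,0],
  [0,25,0,0],
  [-10,25,0,0],
  [-50,25,0,0],
  [-90,25,0,0],
  [-90,25,0,0],
  [-90,25,0,0],
])

```text
time_s: 17.65
tool_pos: [0.5254, 0.2302, 0.1936]
orientation: [-0.243, 1.558, 0.243]
contact_force: [0.2, 0.5, -0.2]
grip_width: 0.0003
```

```bash
python3 w.py w6 | grep -E "tcp|^rim|top"; python3 - <<'E'
from h import *
a=np.load("pics/top.npz"); p,d,K,W,c=shot("top"); X=cloud(d,K,W); Z=X[...,2]
m=(Z>.112)&(Z<.14); m[:180]=0; m[265:]=0; m[:,:165]=0; m[:,415:]=0
n,L,st,_=cv2.connectedComponentsWithStats(m.astype(np.uint8))
for i in range(1,n):
    if st[i,4]<30: continue
    P=X[L==i]; r=cv2.minAreaRect((P[:,:2]*1000).astype(np.float32)); print(np.median(P[:,2]).round(4),np.round(r[0],1),np.round(r[1],1),round(r[2],1))
save(p,"pics/top2.png",1.4); print(manip.get_obs()["contact_force"])
E
```

```text
tcp [0.5252 0.2302 0.1931] zang 17.75 t 17.7
rim [524   0  36  19 376] zmed 0.0289 rect [717.  496.9] [34.2 16. ] 17.0
rim [238 103  80   9 669] zmed 0.0312 rect [495.2 328. ] [84.4  7.9] 17.7
rim [516 110  44  89 512] zmed 0.0301 rect [785.9 368.3] [99.9  3.3] 89.9
rim [432 338  21  34 216] zmed 0.0294 rect [790.4 102.1] [ 9.2 54.4] 5.4
top136 [273 353  10  22 168] zmed 0.135 rect [566.7 105.2] [ 8.3 22.6] 17.6
0.1226 [ 586.6 -172.2] [14.  34.5] 3.3
0.1356 [567.3  97.9] [14.  33.7] 17.9
0.1235 [536.4 192.9] [35.4 14.6] 18.3
0.1238 [ 530.1 -331. ] [13.9 33.8] 24.3
[ 0.24761845 -0.2793158   0.01407023]
```

View pics/top2.png

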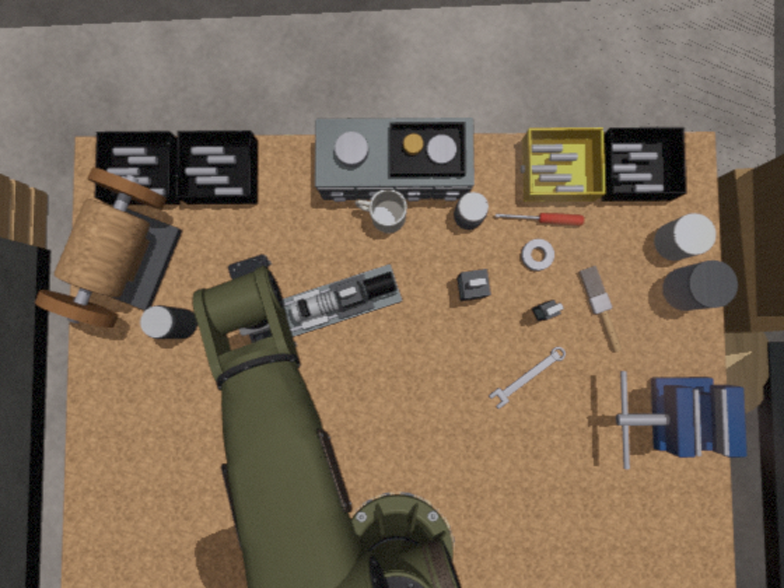

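The top view shows the handle 99.7 mm from the well's centre (100 at home), the cell fin centred on the well at 17.9°, and the other items where they were. Handing in.

```bash
python3 -c "
from rig import manip; print(manip.job_done())"
```

```text
the job is handed in; nothing more can be done
None
```

The 46 mm cell is in the well with its clear faces along the light path, the lamp is pushed home, and the job was handed in at about 18 s of the 54 s allowed. No verdict was reported.

I gripped the cell by its fin and lowered it until the hanging load of about 4 N disappeared, which showed it was on the floor of the well. After releasing it, I pushed the lamp with shut fingers until the tool stopped moving and the force rose to about 19 N, then backed off and lifted clear.

Last checks from the top camera:
- **Cell:** its centre is within about 0.3 mm of the well's. The fin top is at 135.6 mm against 136 nominal, so it is fully down and upright. Its axis is at 17.9° against about 17.75° for the well.
- **Lamp:** the handle is 99.7 mm from the well's centre, against 100 mm at home.
- **Everything else:** the other two cells are within 1 mm of where they started. By eye the remaining items had not moved. The arm touches nothing, with wrist force near zero.

**Disagreement:** the wrist camera read about 1 mm off in the jaw direction compared with the top camera. I took this as calibration bias and allowed for it when lowering the cell. No check failed.

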